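Lock the belt tensioner of a kneading machine with its service pin

TASK

The kneading machine is to get a new drive belt, so its sprung tensioner must be locked back: take the orange-gripped locking pin from the tool block, put it down through the eye of the yellow tension arm and use it to swing the arm counter-clockwise (from above) against its spring. Feel along the steel plate under the eye for the lock hole, whose place varies with the belt, press the pin fully home so that it holds the arm back, and let go. Be gentle: do not force the pin, drive the arm to its far stop or let it fly back, and do not disturb the jar, boxes and bowl.

Things in the scene. Friction and masses are not known exactly. Their poses are not given: they have to be found in the camera images.
- mixer_base: low red kneading-machine base, 200 (x) x 320 (y) x 68 mm, fixed, cover off; origin: centre of its underside, front (dial, switch) toward its -x. Aluminium deck at z 60 mm, rim at 68 mm. On the deck: tension arm on the -y half, dark bowl pulley (100 mm across, top z 90) at (-12, 88) mm, motor pulley (28 mm, top z 86) at (68, 4), steel socket (26 mm, top z 100) at (72, 122).
- tension_arm (a joint): angle of the tension arm about its upright pivot, rad: 0 at its rest stop, grows counter-clockwise seen from above, against the spring, to the far stop at 0.95. Yellow two-ended lever 22 mm wide, 10 mm thick: eye at one end, black 40 mm tension wheel under the other. The spring pushes back with 2.5 N at the eye at rest, about 4 to 5 N in the lock range, and throws the arm back if it is let go.
- pivot (a point): point on the arm's pivot axis, level with the arm's top face (92 mm above the worktop), axes as the machine's. A fixed steel plate, 8 mm thick, lies under the eye's whole path (62 to 98 mm from the pivot), its top 80 mm above the worktop. Its one lock hole, 12 mm across, 80 mm from the pivot, comes under the eye at an arm angle between 0.45 and 0.75 rad, which varies and is not reported.
- eye (a point): centre of the eye of the tension arm at its top face, 92 mm above the worktop, 80 mm from the pivot axis: a plain upright through hole 12.5 mm across in a round yellow boss 30 mm across and 10 mm thick. Its x axis points outward from the pivot, z up; at arm angle 0 that x axis points 120 degrees clockwise (from above) of the machine's +x.
- tool_block: grey plastic tool block, fixed; origin: centre of the underside of its 48 x 48 x 26 mm part, which holds the pin upright in a 12.5 mm hole, 21 mm deep, at its centre; an 18 mm high part with three flat-lying hex keys adjoins on its -y side (to y = -68 mm).
- pin: locking pin, loose, 66 mm long, about 80 g, upright in the tool block at the start; origin: centre of its foot, z up the pin. Steel shank 10 mm across, 22 mm long, foot tapered (3 mm high, 6.4 mm at the end); flange 26 mm across, 4 mm thick (22 to 26 mm up); square orange grip 18 x 18 x 40 mm (26 to 66 mm up) with black ribs, sides along the pin's x and y.
- pin_grip (a point): centre of the pin's square orange grip, 46 mm above the foot; axes as the pin's. Under the spring's side load the pin leans slowly in the jaws (its foot lags some millimetres within 10 s), so grip it firmly and do not dwell.
- pin_tip (a point): centre of the foot of the pin, axes as the pin's. With the foot on the steel plate (80 mm above the worktop) the flange stands 10 mm above the eye; fully home, the flange rests on the eye and the foot is 70 mm above the worktop, 10 mm clear of the deck.
- paprika_jar: bystander: spice jar with a red cap, 42 mm across, 108 mm high, loose; origin at the centre of its underside.
- tea_box: bystander: red tea carton, 102 x 53 x 60 mm, loose; origin at the centre of its underside.
- green_box: bystander: green carton, 107 x 55 x 52 mm, lying loose on top of the tea carton; origin at the centre of its underside.
- mixing_bowl: bystander: steel mixing bowl, 190 mm across, 110 mm high, on the machine's red deck cover on the hob, loose; origin at the centre of its underside.

How it is judged:
On the way, in this order (a step that is already met when the one before it is completed fails the run):
1. the pin's foot is down in the eye of the tension arm (at least 2 mm below the eye's top face) (horizontal distance between pin_tip and eye below 0.005 m and z of pin_tip in the frame of mixer_base below 0.09 m), for 0.2 s.
2. the arm is swung back past 0.35 rad with the pin in its eye (value of joint tension_arm above 0.35 rad and horizontal distance between pin_tip and eye below 0.008 m and z of pin_tip in the frame of mixer_base below 0.09 m), for 0.2 s.
At the end, for the whole second after the job is handed in: the pin stands upright (within 0.2 rad) through the eye and the lock hole, its flange within 3.5 mm of the eye (foot less than 73.5 mm above the worktop), the tension arm is held at more than 0.35 rad, and everything is at rest (value of joint tension_arm above 0.35 rad and z of pin_tip in the frame of mixer_base below 0.0735 m and horizontal distance between pin_tip and eye below 0.006 m and angle between pin's own z axis and vertical below 0.2 rad and velocity of joint tension_arm between -0.05 and 0.05 rad/s and linear speed of pin below 0.02 m/s); the robot touches nothing.
It fails at once if the pin is forced: more than 50 N in all between it and the machine (arm and lock plate included; the locked spring alone makes about 10 N) (contact force between pin and mixer_base above 50 N).
It fails at once if the tension arm is driven to its far stop (beyond 0.92 rad) (value of joint tension_arm above 0.92 rad).
It fails at once if the tension arm flies back (faster than 4 rad/s) (velocity of joint tension_arm below -4 rad/s).
It fails at once if the jar, a box or the bowl is moved by more than 20 mm (distance of any of paprika_jar, tea_box, green_box, mixing_bowl from where it was at the start of the episode above 0.02 m).
It also fails if it takes over 72 s, if anything falls off the work surface, if the arm or the gripper's body presses on something with over 40 N, if the wrist force passes 120 N, or if a joint passes its speed limit or range.

ROBOT

A 6-joint arm with a two-finger parallel gripper is mounted at the origin on a cart in front of the work surface, level with it; the furniture and walls round the work are solid. World frame = base frame: x ahead of the robot, y to its left, z up, the work surface at z = 0. Lengths are in m, angles in rad, forces in N, time in s.
With the tool pointing down it reaches from about 0.3 to 0.825 m from the base axis. Payload 5.4 kg.
Tool frame: the origin (TCP) lies at the very end of the fingers, on their centre line; the grasp point (between the pads) lies 19 mm behind it; z points along the fingers, y is the line along which they close (so a half turn about z gives the same grasp; the last joint's range is limited). The gripper opens to 92 mm and grips with 3 to 60 N. Pads are 20 mm wide; open, the fingers measure 128 mm over their backs; the gripper's body (75 mm by 189 mm) begins 69 mm behind the grasp point.
Start: joints at [0.964, 0.158, 1.597, -0, 1.386, -0.21], TCP at [0.222, 0.53, 0.215] pointing down, gripper open.
Joint ranges: [-2.91, 2.91], [-0.94, 2.29], [0.18, 2.7], [-1.29, 4.43], [0.17, 2.64], [-3, 3]. Speed limits (rad/s): [2.57, 2.57, 3.14, 3.14, 3.14, 3.14].

INTERFACE

Orientations are given as a rotation vector (axis times angle).
In Python, from cell import robot, imaging gives the robot as it stands. Calls block until the motion is done:
- robot.move_ptp(position, orientation): joint-space move of the TCP to a pose.
- robot.move_linear(position, vel=0.15, ori=None, max_force=None): straight line of the TCP; ori=None keeps the orientation; vel is the mean speed in m/s. With max_force (N) it stops when the force on the tool has changed by that much, and returns True; else False.
- robot.goto_joints(angles): joint-space move.
- robot.move_gripper(opening, strength=None): opening from 0.0 (shut) to 1.0 (fully open); strength is the grip in N (None keeps the last); returns when the fingers have stopped.
- robot.hold(seconds).
- robot.ik(position, orientation): joint angles nearest the present ones, or None.
- imaging.get_image(name): name is "scene" or "top" or "wrist"; returns the picture (384x512x3 uint8, red, green, blue); there is no depth.
- imaging.calibration(name): a dict with "K" (3x3 intrinsics, pixels), "R" (3x3) and "t" (3): a world point X has camera coordinates R X + t; the wrist camera has in their place "T_tool_cam" (4x4, takes a point from camera to tool coordinates, whose origin is the TCP and whose axes are the flange's). Camera axes: x right, y down, z forward; pixel columns grow to the right and rows downward; lengths in m; the calibration is good to about 2 mm. A picture is of the moment at which its call begins: read the wrist's pose just before it. calibration takes no time and is no camera call.
A pose or a line that the arm cannot do raises robot.MotionError and nothing moves.
- robot.hand_in(): hands the job in; it is judged then, once.
Trained networks look in the newest picture that a camera, given by its name, has taken for a name from the list of things; names that differ only in an ending like _2 or _b are one class to them, and where a whole thing is asked for, a point or a joint stands for the part that bears it (a point fixed in the world has none). Each returns a list of dicts, best first, with "conf" (0 to 1); they miss things now and then, are a little off and sometimes report something else, mostly with a low value. They report only what shows in the picture. A call takes as long as a camera call.
- imaging.search_frame(camera, query): "bbox" ([left, top, right, bottom] in pixels, round what is visible of it).
- imaging.landmark_of(camera, query): "point" ([column, row] in pixels: a listed point, or the origin of a listed thing).
Readings, each from a call of its own:
- robot.read_clock(): time.
- robot.read_q(): joint angles.
- robot.read_dq(): joint speeds.
- robot.read_joint_efforts(): joint torques, N m.
- robot.read_eef_pos(): TCP position.
- robot.read_ee_rot(): TCP orientation.
- robot.read_force(): force on the tool from outside, world axes, zero at the start.
- robot.read_wrist_torque(): the same for the moment, N m.
- robot.read_opening(): opening from 0.0 (shut) to 1.0 (fully open).
- robot.read_gripper_force(): force on a finger pad.
Only numpy, scipy, OpenCV 4.12 (cv2) and the standard library are available. Lean on these libraries where they do the work, as an engineer would, in place of code of your own. Each camera call takes 0.05 s, during which the arm holds its last target. There are 200 camera calls.

## Working session

There is one attempt and no reset: what is moved stays moved. The work goes in short steps, each a Python script; the robot and the scene stay as the last script left them, time stands still between calls to the robot, and variables do not carry over. Pictures are saved under pics/ and viewed, at most 10 in all, crops included, and the job is handed in when it is done.

```bash
ls; mkdir -p pics
cat > h.py <<'E'
import numpy as np, cv2
from scipy.spatial.transform import Rotation as Rot
from cell import robot, imaging
def save(cam,name):
    im=imaging.get_image(cam); cv2.imwrite(f'pics/{name}.png',cv2.cvtColor(im,cv2.COLOR_RGB2BGR)); return im
def campose(cam, pos=None, rv=None):
    c=imaging.calibration(cam); K=np.array(c['K'])
    if cam=='wrist':
        T=np.eye(4); T[:3,:3]=Rot.from_rotvec(rv).as_matrix(); T[:3,3]=pos
        M=T@np.array(c['T_tool_cam']); return K,M[:3,:3],M[:3,3]
    R=np.array(c['R']); return K,R.T,-R.T@np.array(c['t'])
def onplane(cam,px,z,pos=None,rv=None):
    K,R,o=campose(cam,pos,rv); d=R@np.linalg.solve(K,[px[0],px[1],1]); return o+d*(z-o[2])/d[2]
def project(cam,X,pos=None,rv=None):
    K,R,o=campose(cam,pos,rv); p=K@(R.T@(np.asarray(X)-o)); return p[:2]/p[2]
E
python3 - <<'E'
from h import *
print(robot.read_eef_pos(),robot.read_ee_rot(),robot.read_clock())
print(imaging.calibration('wrist')['T_tool_cam'])
ims=[save(c,c+'0') for c in('top','scene')]
for c in('top','scene'):
    print(c,campose(c)[2])
    for q,z in(('mixer_base',0),('pivot',.092),('eye',.092),('tool_block',0),('pin_grip',.051),('pin',.005)):
        for r in imaging.landmark_of(c,q)[:2]: print(q,np.round(r['point'],1),round(r['conf'],2),onplane(c,r['point'],z).round(4))
E
```

```text
pics
[0.22187511 0.52979053 0.21361914] [-6.19037410e-01 -3.07923613e+00  2.68300046e-03] 0.0
[[-3.70044369e-04 -9.70135687e-01 -2.42562593e-01  6.91494940e-02]
 [ 9.99999812e-01 -4.77444256e-04  3.83989185e-04  3.75067132e-04]
 [-4.88331729e-04 -2.42562406e-01  9.70135682e-01 -1.70443480e-01]
 [ 0.00000000e+00  0.00000000e+00  0.00000000e+00  1.00000000e+00]]
top [0.48870154 0.12068851 1.3337218 ]
mixer_base [254.9 217.8] 0.71 [0.5305 0.1068 0.    ]
mixer_base [345.4 242.8] 0.62 [ 0.4525 -0.1961  0.    ]
pivot [267.2 219.3] 0.9 [0.5236 0.0694 0.092 ]
tool_block [343.3 239.6] 0.96 [ 0.4629 -0.1892  0.    ]
pin_grip [347.2 241.9] 0.53 [ 0.4568 -0.1898  0.051 ]
pin [344.8 242.9] 0.64 [ 0.4523 -0.1929  0.005 ]
pin [347.3 243.6] 0.42 [ 0.4501 -0.2012  0.005 ]
scene [-0.30995178 -0.59511801  0.99639499]
mixer_base [243.2 228.3] 0.75 [0.5252 0.1193 0.    ]
pivot [259.4 215. ] 0.65 [0.5287 0.0541 0.092 ]
pivot [245.5 229.8] 0.61 [0.4474 0.0435 0.092 ]
eye [261.1 232.6] 0.58 [ 0.4679 -0.0008  0.092 ]
tool_block [307.6 284.4] 0.94 [ 0.4589 -0.1841  0.    ]
pin_grip [305.2 274.2] 0.68 [ 0.4467 -0.1789  0.051 ]
pin [306.1 283.3] 0.63 [ 0.4557 -0.1805  0.005 ]
```

```bash
python3 -c "
import cv2
a=cv2.imread('pics/top0.png')[130:330,150:400];b=cv2.imread('pics/scene0.png')
cv2.imwrite('pics/t1.png',cv2.resize(a,(750,600),interpolation=cv2.INTER_CUBIC))"
```

```text
(no output)
```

View pics/t1.png

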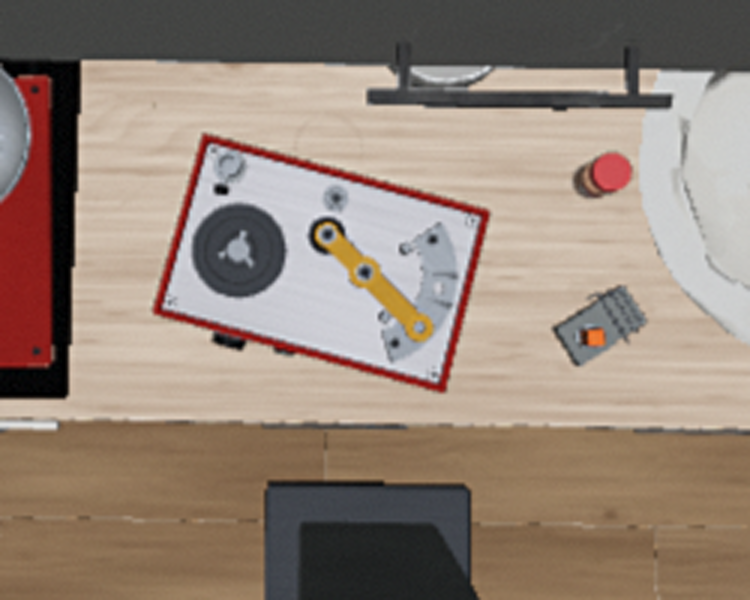

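View pics/scene0.png

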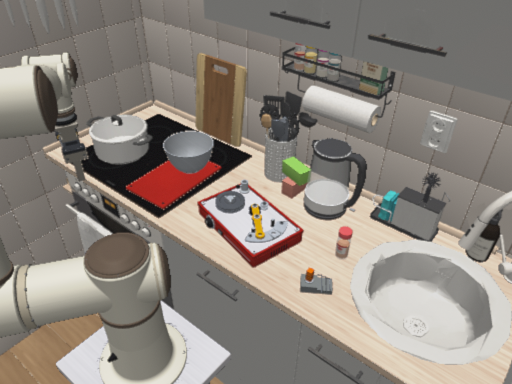

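The top view shows the eye near px (290,239), the pivot near (272,220) and the pin near (348,242). The machine yaw is about -15° and the block yaw about 28°. Next I take close looks with the wrist camera.

```bash
cat >> h.py <<'E'
def down(yaw):  # tool z down, tool x at world angle yaw
    c,s=np.cos(yaw),np.sin(yaw)
    return Rot.from_matrix(np.array([[c,s,0],[s,-c,0],[0,0,-1]])).as_rotvec()
def look(name,queries):
    p,r=robot.read_eef_pos(),robot.read_ee_rot()
    save('wrist',name)
    for q,z in queries:
        for d in imaging.landmark_of('wrist',q)[:2]:
            print(q,np.round(d['point'],1),round(d['conf'],2),onplane('wrist',d['point'],z,p,r).round(4))
    print('pose',p,r)
E
python3 - <<'E'
from h import *
print(onplane('top',(271.7,220.3),.092),onplane('top',(290,239),.092),onplane('top',(348.7,242.3),.071))
yaw=np.radians(157)
robot.move_ptp([.47,.02,.24],down(yaw)); look('w1',[('pivot',.092),('eye',.092),('mixer_base',0)])
robot.move_ptp([.456,-.187,.22],down(yaw)); look('w2',[('pin_grip',.051),('pin',.005),('tool_block',0)])
print(robot.read_clock())
a=np.hstack([cv2.imread('pics/w1.png'),cv2.imread('pics/w2.png')])
cv2.imwrite('pics/w12.png',cv2.resize(a,(800,300)))
E
```

```text
[0.52070185 0.05531242 0.092     ] [ 0.46389668 -0.00212794  0.092     ] [ 0.45614067 -0.18972056  0.071     ]
eye [241.4 187.3] 0.79 [0.4638 0.0008 0.092 ]
mixer_base [323.7 188.3] 0.64 [0.5321 0.1051 0.    ]
pose [0.47001294 0.02067919 0.23996205] [-6.24720067e-01 -3.07880570e+00 -3.96410557e-04]
pin_grip [257.  181.6] 0.76 [ 0.4548 -0.1876  0.051 ]
pin [256.5 175. ] 0.56 [ 0.4539 -0.1883  0.005 ]
pin [253.4 175.5] 0.55 [ 0.4529 -0.1927  0.005 ]
tool_block [258.5 176.1] 0.8 [ 0.4574 -0.1866  0.    ]
tool_block [483.9 159.9] 0.33 [0.5635 0.1242 0.    ]
pose [ 0.45624732 -0.18613224  0.22007862] [6.25838241e-01 3.07851108e+00 1.12941596e-03]
3.9833
```

View pics/w12.png

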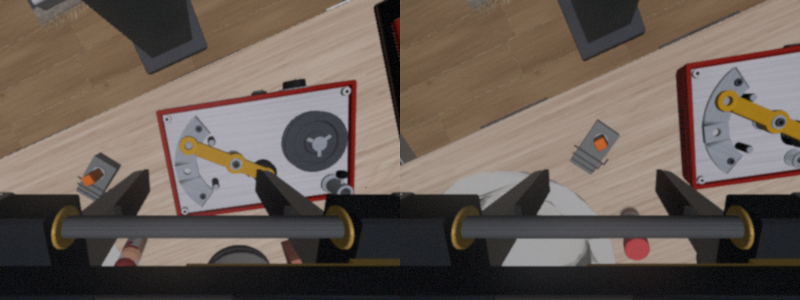

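The left view (w1) shows the eye at full-size px (241,187). There is a mark on the plate near (242,205). In the right view (w2) the grip is at (257,182). I'll zoom in on both.

Run:
```python
import cv2,numpy as np
a=cv2.imread('pics/w1.png')[135:275,205:345];b=cv2.imread('pics/w2.png')[145:225,215:295]
f=lambda x:cv2.resize(x,(400,400),interpolation=cv2.INTER_CUBIC)
cv2.imwrite('pics/z12.png',np.hstack([f(a),f(b)]))
```

```text
(no output)
```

View pics/z12.png

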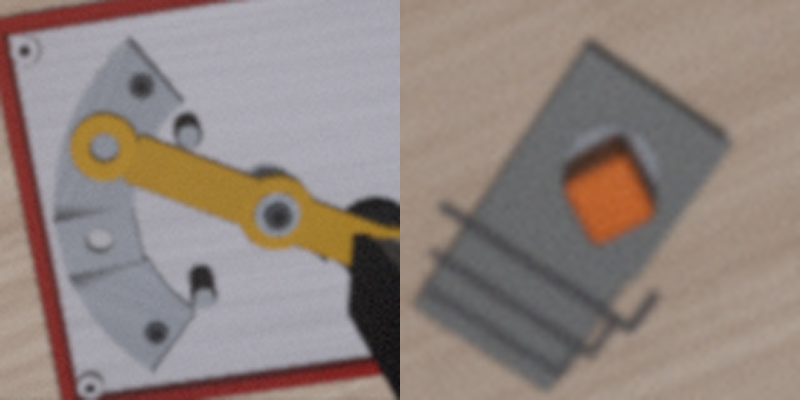

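Run:
```python
from h import *
p1,r1=np.array([0.47001294,0.02067919,0.23996205]),np.array([-6.24720067e-01,-3.07880570e+00,-3.96410557e-04])
p2,r2=np.array([0.45624732,-0.18613224,0.22007862]),np.array([6.25838241e-01,3.07851108e+00,1.12941596e-03])
A=lambda u,v,z:onplane('wrist',(u*.35+205,v*.35+135),z,p1,r1)
B=lambda u,v,z:onplane('wrist',((u-400)/5+215,v/5+145),z,p2,r2)
e,p,h=A(103.5,147,.092),A(278,215,.0925),A(99,239,.08)
ang=lambda d:np.degrees(np.arctan2(d[1],d[0]))
print('eye',e,'piv',p,'hole',h)
print(np.linalg.norm((e-p)[:2]),np.linalg.norm((h-p)[:2]),ang(e-p),ang(h-p),np.radians(ang(h-p)-ang(e-p)))
c=[B(*q,.071) for q in((563,182),(620,150),(657,208),(600,245))]
print('grip',np.mean(c,0),[ang(c[(i+1)%4]-c[i]) for i in range(4)],[np.linalg.norm(c[(i+1)%4]-c[i]) for i in range(4)])
```

```text
eye [0.46271874 0.00099639 0.092     ] piv [0.51972064 0.05847616 0.0925    ] hole [ 0.50312829 -0.01995615  0.08      ]
0.08095147540251783 0.08016815593689439 -134.7608345561095 -101.94480535513661 0.572747756987581
grip [ 0.45421359 -0.18718891  0.071     ] [np.float64(96.61062912312332), np.float64(9.198752496946739), np.float64(-79.2928926372224), np.float64(-173.48933652847373)] [np.float64(0.015881602242369633), np.float64(0.016901375462110794), np.float64(0.01671905564760603), np.float64(0.018078507474318304)]
```

Run:
```python
from h import *
o=down(np.radians(98)); g=np.array([.4545,-.1874,.034])
robot.move_ptp(g+[0,0,.09],o)
print(robot.read_q())
robot.move_gripper(.6)
print(robot.move_linear(g,vel=.1,max_force=8),robot.read_eef_pos())
robot.move_gripper(0,strength=55)
print('open',robot.read_opening(),robot.read_gripper_force(),robot.read_force(),robot.read_eef_pos())
robot.move_linear(g+[0,0,.126],vel=.12)
e=np.array([.4632,.0009,.145])
robot.move_linear(e,vel=.15)
robot.hold(.2); print('pose',robot.read_eef_pos(),robot.read_force(),robot.read_opening(),robot.read_clock())
print(robot.ik([.503,-.02,.1],down(np.radians(78))))
look('w3',[('pin_tip',.116),('eye',.092)])
im=cv2.imread('pics/w3.png')
save('scene','s3'); 
cv2.imwrite('pics/z3.png',np.hstack([cv2.resize(im[100:300,156:356],(400,400)),cv2.resize(cv2.imread('pics/s3.png')[180:280,210:310],(400,400))]))
```

```text
[-6.36788154e-01  3.25270573e-02  1.91832429e+00  4.15812863e-05
  1.18985632e+00 -7.78254526e-01]
False [ 0.45505502 -0.18779271  0.03466963]
open 0.19391250280615238 54.99999761581421 [ 0.45594127 -0.12817979  0.2516108 ] [ 0.45457502 -0.18742528  0.03407658]
pose [4.63273264e-01 4.10717915e-04 1.45038136e-01] [-0.19733988  0.59276322 -1.50142619] 0.19214227791320973 10.15
[-2.80233610e-01  9.61675261e-02  1.90479181e+00 -4.44089210e-16
  1.14063332e+00 -7.07940998e-02]
pin_tip [257.1 218.1] 0.6 [ 4.61e-01 -2.00e-04  1.16e-01]
eye [258.5 204. ] 0.82 [0.4615 0.0044 0.092 ]
pose [4.63273264e-01 4.10717915e-04 1.45038136e-01] [ 2.06205000e+00  2.36994733e+00 -1.95229758e-05]
```

View pics/z3.png

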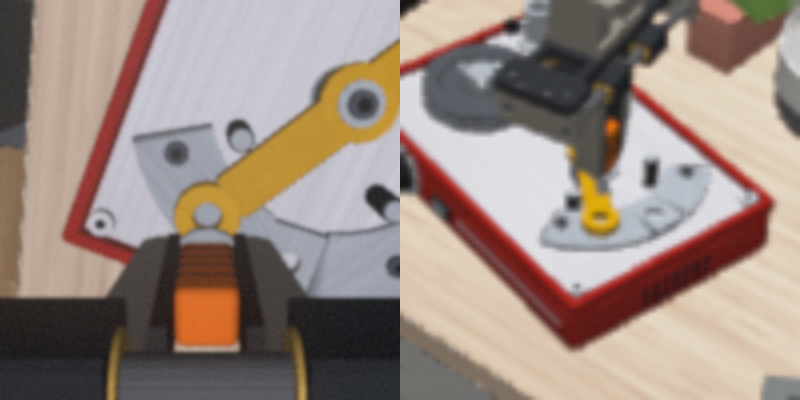

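Run:
```python
from h import *
p,r=robot.read_eef_pos(),robot.read_ee_rot(); M=Rot.from_rotvec(r).as_matrix()
pr=lambda x,y,z:(project('wrist',np.array([*(p+M@[x,y,0])[:2],z]),p,r)-[156,100])*2
for n,a in dict(flange_front=(.013,0,.138),fl_l=(0,.013,.142),fl_r=(0,-.013,.142),griptop_f=(.009,0,.182),gl=(.009,.009,.182),gr=(.009,-.009,.182)).items(): print(n,pr(*a))
for e in((.4632,.0009),(.4632,.0025),(.4615,.0044)): print(e,(project('wrist',[*e,.092],p,r)-[156,100])*2)
im=cv2.imread('pics/w3.png')[185:255,225:295]
cv2.imwrite('pics/z4.png',cv2.resize(im,(560,560),interpolation=cv2.INTER_CUBIC))
```

```text
flange_front [208.35772476 220.59395125]
fl_l [246.15700156 260.18108802]
fl_r [170.60170592 260.20045164]
griptop_f [209.02843023 284.32731401]
gl [242.62819968 284.31919856]
gr [175.43004063 284.33542913]
(0.4632, 0.0009) [207.94900299 216.89537774]
(0.4632, 0.0025) [208.46337447 213.39718399]
(0.4615, 0.0044) [205.18540359 208.70505862]
```

View pics/z4.png

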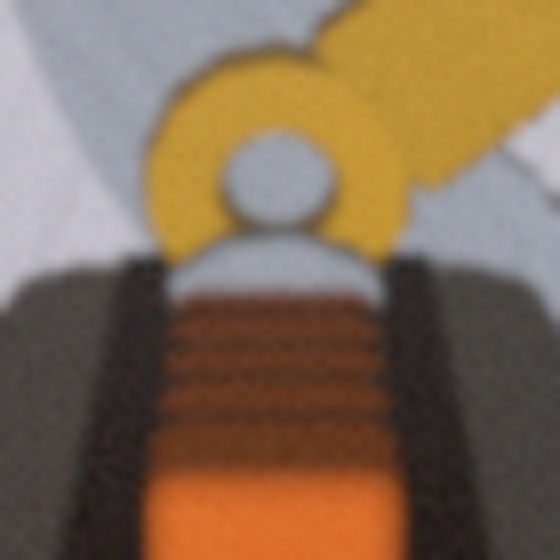

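The zoom shows the flange front at z4 row 232 and the eye hole at (280,178). The pin therefore has to go about 2 to 3 mm towards +y before it goes down.

Run:
```python
from h import *
base=np.array([.4634,.0027])
robot.move_linear([*base,.128],vel=.05)
f0=robot.read_force()
for d in [(0,0),(0,-.0025),(.0025,0),(0,.0025),(-.0025,0)]:
    xy=base+d
    robot.move_linear([*xy,.125],vel=.05)
    hit=robot.move_linear([*xy,.114],vel=.03,max_force=5)
    p=robot.read_eef_pos(); print(d,hit,p,robot.read_force()-f0)
    if p[2]<.1165: break
    robot.move_linear([p[0],p[1],.125],vel=.05)
robot.hold(.3); print(robot.read_eef_pos(),robot.read_force()-f0,robot.read_clock())
```

```text
(0, 0) False [0.46327907 0.00272418 0.11382284] [-0.56836389  0.19949525  0.04024004]
[0.46351053 0.00266575 0.11415189] [0.40191007 2.37440615 0.81668022] 11.9083
```

```bash
cat >> h.py <<'E'
P=np.array([.5200,.0600]); T0=np.array([.4634,.0027])
def arc(th):
    c,s=np.cos(th),np.sin(th); return P+np.array([[c,-s],[s,c]])@(T0-P)
def tyaw(th): return np.radians(98)-np.radians(20)*min(th/.5,1)
E
python3 - <<'E'
from h import *
f0=robot.read_force()
for th in np.linspace(.07,.49,7):
    robot.move_linear([*arc(th),.1125],vel=.04,ori=down(tyaw(th)))
    print(round(th,2),robot.read_eef_pos().round(4),robot.read_force().round(2))
print(robot.read_clock())
th=.49
log=[]
while th<.70:
    xy=arc(th)
    robot.move_linear([*xy,robot.read_eef_pos()[2]],vel=.04)
    hit=robot.move_linear([*xy,.104],vel=.03,max_force=5)
    z=robot.read_eef_pos()[2]; print(round(th,3),hit,z.round(4),robot.read_force().round(1))
    if z<.1065: break
    robot.move_linear([*xy,z+.001],vel=.03)
    th+=.012
print(robot.read_clock(),robot.read_eef_pos())
E
```

```text
0.07 [ 0.4671 -0.0008  0.1123] [-1.66  0.72  0.59]
0.14 [ 0.4715 -0.0043  0.1122] [-1.17  2.8  -1.24]
0.21 [ 0.4762 -0.0076  0.1122] [-2.47  1.81 -1.41]
0.28 [ 0.4811 -0.0106  0.1123] [-2.18  0.93 -2.42]
0.35 [ 0.4862 -0.0132  0.1124] [-2.71  2.52 -1.86]
0.42 [ 0.4915 -0.0154  0.1124] [-3.63  2.68 -1.57]
0.49 [ 0.4968 -0.0172  0.1124] [-4.24  1.79 -1.12]
13.95
0.49 True 0.1089 [-0.6  0.1  4.4]
0.502 True 0.1087 [-2.2  0.1  7.5]
0.514 True 0.1086 [-3.3  0.8  7.6]
0.526 True 0.1084 [-3.2  0.6  8.7]
0.538 True 0.1082 [-2.4  0.7  8.7]
0.55 True 0.1078 [-2.4  0.9  7.9]
0.562 True 0.1052 [ 5.1 -1.5 -4. ]
18.7583 [ 0.50399563 -0.01908845  0.10515803]
```

Run:
```python
from h import *
done=False
for dth in (0,.008,.016,.024,-.008,.03):
    xy=arc(.562+dth); z=robot.read_eef_pos()[2]
    robot.move_linear([*xy,z],vel=.03,max_force=10)
    hit=robot.move_linear([*xy,.096],vel=.025,max_force=9)
    p=robot.read_eef_pos(); print(dth,hit,p.round(4),robot.read_force().round(1))
    if p[2]<.1000: break
print(robot.read_clock())
look('w5',[('eye',.092)])
save('scene','s5')
im=cv2.imread('pics/w5.png')
cv2.imwrite('pics/z5.png',np.hstack([cv2.resize(im[130:270,186:326],(400,400)),cv2.resize(cv2.imread('pics/s5.png')[180:280,210:310],(400,400))]))
```

```text
0 True [ 0.5043 -0.0192  0.1045] [ 1.1 -0.4  0.4]
0.008 True [ 0.5044 -0.0192  0.1036] [ 1.3 -0.2  0.3]
0.016 True [ 0.5045 -0.0192  0.0992] [-0.6 -0.1  3.2]
20.2167
eye [264.4  66.7] 0.43 [0.5271 0.0825 0.092 ]
pose [ 0.50445579 -0.01918454  0.0992136 ] [-2.41640723 -1.97539327  0.02673535]
```

View pics/z5.png

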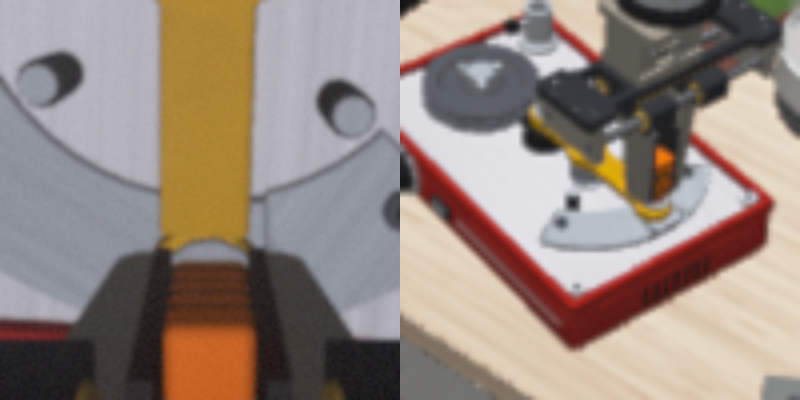

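The pin is through the hole, with its flange almost on the eye. I'll press a little more to confirm it is seated.

Run:
```python
from h import *
p=robot.read_eef_pos()
for i in range(4):
    p=robot.read_eef_pos()
    hit=robot.move_linear([p[0],p[1],.0955],vel=.015,max_force=12)
    q=robot.read_eef_pos(); print(hit,q.round(4),robot.read_force().round(1))
    if hit and p[2]-q[2]<.0006: break
print(robot.read_clock())
```

```text
True [ 0.5045 -0.0192  0.0992] [-1.9 -0.   5.6]
20.575
```

Run:
```python
from h import *
p=robot.read_eef_pos()
robot.move_gripper(.45); robot.hold(.3)
print(robot.read_force().round(1))
robot.move_linear([p[0],p[1],.16],vel=.08)
robot.move_linear([p[0],p[1]-.06,.2],vel=.15)
look('w6',[('pin_grip',.116),('eye',.092)])
save('scene','s6'); print(robot.read_clock(),robot.read_force())
a=cv2.imread('pics/w6.png');b=cv2.imread('pics/s6.png')[190:260,225:295]
cv2.imwrite('pics/z6.png',np.hstack([cv2.resize(a,(400,300)),cv2.resize(b,(300,300),interpolation=cv2.INTER_CUBIC)]))
```

```text
[-0.2 -0.9  0.7]
pin_grip [247.  135.8] 0.57 [ 0.5021 -0.0166  0.116 ]
eye [247.5 139.5] 0.89 [ 0.5    -0.0207  0.092 ]
pose [ 0.50413381 -0.07881413  0.19935205] [-2.41692325 -1.97527864  0.02565823]
23.1417 [0.36525263 0.39823445 0.67992505]
```

View pics/z6.png

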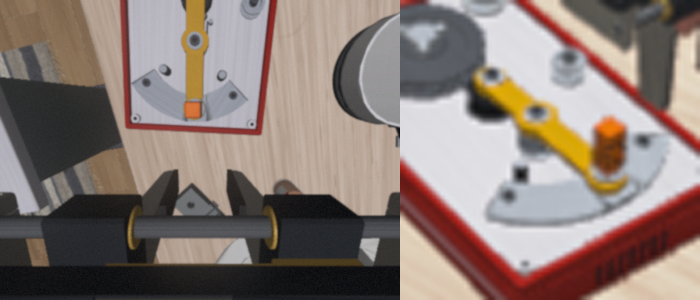

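The arm is held and the pin stands upright with its flange at the eye. I'll check the height by touching the grip's top (home is z=0.136), which also seats the pin.

Run:
```python
from h import *
robot.move_gripper(0,strength=20)
robot.move_linear([.5042,-.0192,.165],vel=.12)
robot.move_linear([.5042,-.0192,.146],vel=.08); robot.hold(.2)
for F in (6,14,20):
    hit=robot.move_linear([.5042,-.0192,.1335],vel=.015,max_force=F)
    p=robot.read_eef_pos(); print(F,hit,p.round(4),robot.read_force().round(1))
    if p[2]<.1372: break
robot.move_linear([.5042,-.0192,.2],vel=.1); robot.hold(.5)
print(robot.read_clock(),robot.read_force().round(1))
for c,q,z in (('top','pin_grip',.116),('top','eye',.092)):
    if q=='pin_grip': imaging.get_image(c)
    print(q,[(onplane(c,d['point'],z).round(3),d['conf']) for d in imaging.landmark_of(c,q)[:1]])
```

```text
6 True [ 0.5045 -0.0193  0.1364] [-0.7  0.7  3.6]
27.1083 [-0.4  0.  -1. ]
pin_grip [(array([0.514, 0.068, 0.116]), 0.66)]
eye []
```

Run:
```python
from h import *
print(robot.hand_in())
```

```text
the job is handed in; nothing more can be done
None
```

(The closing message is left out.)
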